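# Find the tight spot of the torch carriage and back off to the green mark

## Task

On the welding trainer, slide the torch carriage (the one with the blue grip) along its track until its nose enters between the two red jaws and binds there, without forcing it on through the jaws to the end plate. Then back it off until its white pointer stands inside the green band, and let go. Leave the camera carriage (yellow grip) where it is.

Things in the scene. Friction and masses are not known exactly. Their poses are not given: they have to be found in the camera images.
- torch_grip (a point): In the upright blue grip of the torch carriage, on its axis, 90 mm up, 16 mm below its top. Grip 20 mm along the track (y), 32 across; below it the black block (60 x 44 mm, top 51 mm up), its nose 30 mm ahead. Pinch from above, fingers fore and aft along y. Torch (98 mm high) 82 mm to -x. Site +y runs along the track to the jaws, z up. Slides along y only, friction 2 N, stays where left.
- torch_green_mark (a point): Centre of the green band on the torch carriage's track, 14 mm above the table; axes as torch_grip. The band is 24 mm long along y, on both sides of the guide bar. The carriage's white pointer line (at the y of torch_grip) is to end inside it. The band's centre is 100 mm short of torch_red_jaws. The track plate, 110 x 330 mm, is fixed to the table.
- torch_red_jaws (a point): Mouth of the two red jaws (the tight spot) near the +y end of the torch track, 42 mm above the table; axes as torch_grip. Jaws 25 mm long, dark end plate behind. The nose meets the mouth when torch_grip is 30 mm short of it along y; from there a springy resistance of 4 N plus 0.7 N per mm. Bound: nose 2 mm or more in. Forced: over 22 mm in. Aim for 10 mm.
- camera_grip (a point): The same point in the yellow grip of the camera carriage, a twin carriage with a grey camera box instead of the torch, on a second, identical track beside the first (left or right varies). To be left where it is.

How it is judged:
By the outcome, as a careful person would: the job done as asked, in the order asked, and still so for the second after the job is handed in, with the robot touching nothing.
It also fails if it takes over 35 s, if anything falls off the work surface, if the arm or the gripper's body presses on something with over 40 N, if the wrist force passes 120 N, or if a joint passes its speed limit or range.

## Robot

A 6-joint arm with a two-finger parallel gripper is mounted at the origin on the work surface. World frame = base frame: x ahead of the robot, y to its left, z up, the work surface at z = 0. Lengths are in m, angles in rad, forces in N, time in s.
With the tool pointing down it reaches from about 0.25 to 0.85 m from the base axis. Payload 12.5 kg.
Tool frame: the origin (TCP) lies midway between the tips of the shut fingers; the grasp point (between the pads) lies 19 mm behind it; z points along the fingers, y is the direction in which the jaws open and shut (so a half turn about z gives the same grasp; the last joint's range is limited). The gripper opens to 93 mm and grips with 3 to 60 N. Pads are 15 mm wide; open, the fingers measure 128 mm over their backs; the gripper's body (75 mm by 188 mm) begins 65 mm behind the grasp point.
Start: joints at [1.055, 0.351, 1.652, -0, 1.139, -0.085], TCP at [0.23, 0.5, 0.219] pointing down, gripper open.
Joint ranges: [-2.75, 2.75], [-0.79, 2.1], [0.01, 2.65], [-1.57, 4.71], [0.07, 3.14], [-2.87, 2.87]. Speed limits (rad/s): [2.22, 2.22, 2.79, 3.14, 3.14, 3.14].

## Interface

Orientations are given as a rotation vector (axis times angle).
In Python, from station import r gives the robot as it stands.
- The arm moves only by the tool step_arm, never from a script. Its argument "motion" is a list of rows, each a list of 2 entries, a list of its own where there are three numbers: the shift along the world's x, y, z as a fraction of full scale, then the turn, a rotation vector about the world's x, y, z as a fraction of full scale. In form: [[[dx, dy, dz], [wx, wy, wz]], ...]. A call has 1 to 12 rows; each row is the pose to reach, as a shift and turn from the pose commanded when the call began; what a row does not reach only later rows make up. Full scale, the value 1, is 250 mm for a shift and 60 degrees for a turn. A row lasts 1/12 s, in which the tool goes at most 41.7 mm and 7.16 degrees, less where a joint would pass 70% of its speed; a pose out of reach is approached as far as the arm can. A call with a number of a shift or a turn outside -1 to 1 is refused whole. A call with a gripper value outside its range is refused whole. "hand" is the closure, from -1 (fully open) to 1 (shut), set as the call begins (left out, the last holds). The fingers move at their own pace and stop on an object; the grip force is fixed at half the most. Time passes only in rows, so rows that repeat a pose let the fingers close. It gives the time, the measured TCP pose, the force and the opening at its end, in the units of the state.
- r.read_state(): the state, without advancing time (a new reading comes with each control period).
- r.camera(name): name is "scene" or "side" or "wrist"; returns a dict with "image" (480x640x3 uint8, red, green, blue), "fovy" (degrees; the focal length in pixels is half the picture's height over the tangent of half this angle, whatever the lens; pixels are square), "cx", "cy" (the principal point, pixels), "k1" (the pictures are not rectified: a ray, as slopes to the right and down, at radius r is drawn at 1 + k1 r^2 times it, then the intrinsics apply), "extrinsics" (4x4, takes a point from world to camera coordinates). Camera axes: x right, y up, looking along -z (the intrinsics and any distortion apply to the point x, -y, -z); pixel columns grow to the right and rows downward; lengths in m; the calibration is good to about 2 mm. A picture is of the moment at which its call begins. There is no depth.
- r.close_job(): hands the job in, once; it reports no verdict.
The state is a dict: "time": time; "joint_pos": joint angles; "joint_velocities": joint speeds; "joint_torque": joint torques, N m; "position": TCP position; "eef_rot": TCP orientation; "wrist_force": force on the tool from outside, world axes, zero at the start; "moment": the same for the moment, N m; "width": finger opening in m.
Only numpy, scipy, OpenCV 4.12 (cv2) and the standard library are available. Lean on these libraries where they do the work, as an engineer would, in place of code of your own. Each camera call takes 0.05 s, during which the arm holds its last target.

## Working session

There is one attempt and no reset: what is moved stays moved. The work goes in short steps, Python scripts to look and compute and a tool call to move; the robot and the scene stay as the last step left them, time stands still between calls to the robot, and variables do not carry over. Pictures are saved under pics/ and viewed, and the job is handed in when it is done.

Besides the shell and the picture viewer there is one more tool, called after "Emit:" by a JSON object that holds its "name" and its "arguments". step_arm: Moves the arm, as the interface text tells. Its arguments: {"type":"object","properties":{"motion":{"type":"array","items":{"type":"array"}},"hand":{"type":"number"}},"required":["motion"]}

```bash
mkdir -p pics
cat > h.py <<'E'
import numpy as np, cv2, pickle
def save(c,n):
    cv2.imwrite(f'pics/{n}.png',c['image'][:,:,::-1]); pickle.dump(c,open(f'pics/{n}.pkl','wb'))
def K(c):
    f=c['image'].shape[0]/2/np.tan(np.radians(c['fovy'])/2)
    return np.array([[f,0,c['cx']],[0,f,c['cy']],[0,0,1.]]),np.array([c['k1'],0,0,0.])
def ray(c,uv):
    k,d=K(c); p=cv2.undistortPoints(np.array([[uv]],float),k,d)[0,0]
    E=np.array(c['extrinsics']); R,t=E[:3,:3],E[:3,3]
    return -R.T@t, R.T@np.array([p[0],-p[1],-1.])
def onz(c,uv,z):
    o,d=ray(c,uv); return o+d*(z-o[2])/d[2]
def proj(c,P):
    k,d=K(c);E=np.array(c['extrinsics']);F=np.diag([1,-1,-1.])
    R=F@E[:3,:3];t=F@E[:3,3]
    return cv2.projectPoints(np.array(P,float).reshape(-1,1,3),cv2.Rodrigues(R)[0],t,k,d)[0].reshape(-1,2)
E
python3 - <<'E'
from station import r
from h import *
for n in ('scene','side','wrist'):
    c=r.camera(n); save(c,n+'0'); print(n,c['fovy'],c['k1'],np.round(c['extrinsics'],3).tolist())
print(r.read_state())
E
```

```text
scene 49.34137361519316 -0.14529837352223204 [[-0.275, 0.961, 0.007, 0.156], [-0.694, -0.204, 0.691, 0.285], [0.666, 0.185, 0.723, -1.554], [0.0, 0.0, 0.0, 1.0]]
side 54.79305470097714 -0.11766207386012716 [[0.97, -0.242, 0.008, -0.495], [0.142, 0.595, 0.791, -0.14], [-0.196, -0.766, 0.612, -0.736], [0.0, 0.0, 0.0, 1.0]]
wrist 61.57325640530929 -0.08170664640878587 [[0.418, 0.909, -0.001, -0.549], [-0.872, 0.4, -0.283, 0.033], [-0.256, 0.119, 0.959, -0.391], [0.0, 0.0, 0.0, 1.0]]
{'time': 0.15, 'joint_pos': array([ 1.05541620e+00,  3.51091969e-01,  1.65224067e+00, -2.13240992e-06,
        1.13910891e+00, -8.46306132e-02]), 'joint_velocities': array([ 0.00011851, -0.00260124, -0.00413055,  0.00021857,  0.00143621,
        0.00032988]), 'joint_torque': array([-5.13489249e-04, -4.97454214e+01, -2.85347378e+01,  6.98248367e-02,
        2.46388104e-02, -1.23808936e-04]), 'position': array([0.22952194, 0.49954335, 0.21825017]), 'eef_rot': array([-6.71346248e-01, -3.06876725e+00,  1.27468882e-03]), 'wrist_force': array([ 0.47225955, -0.37160805, -0.28786353]), 'moment': array([-0.02405144,  0.02320718,  0.01303981]), 'width': 0.09301569222612976}
```

View pics/scene0.png

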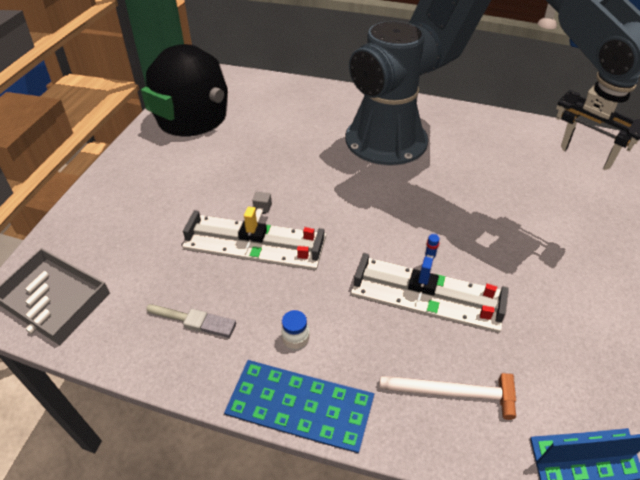

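View pics/side0.png

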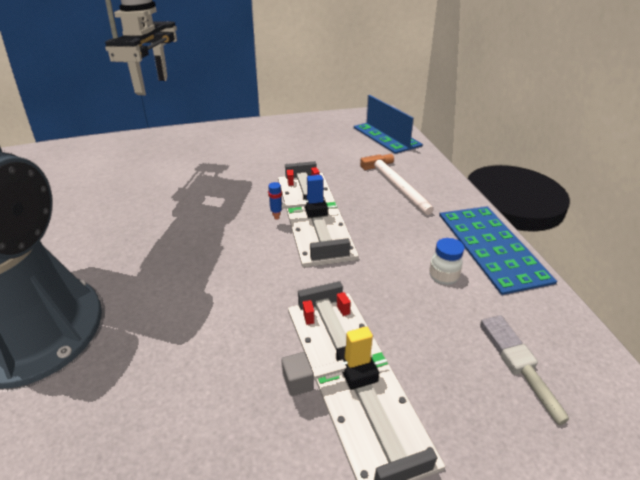

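View pics/wrist0.png

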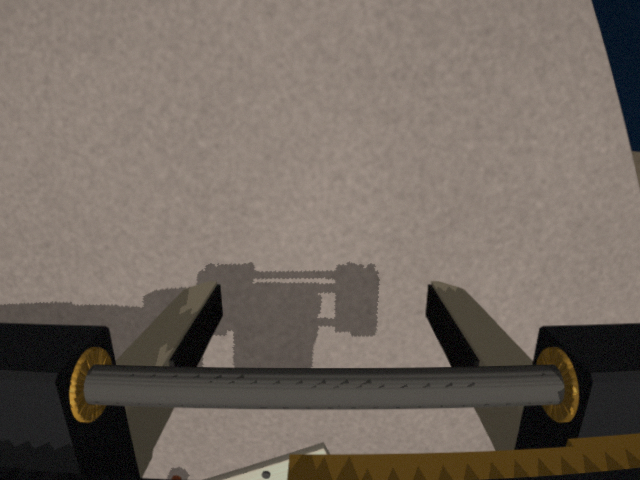

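The torch track (blue grip at about (427,270) in the scene picture, jaws at about (488,300)) runs roughly along world +y. I'll zoom in on both views.

Run:
```python
import cv2
a=cv2.imread('pics/scene0.png')[225:335,340:520]; cv2.imwrite('pics/za.png',cv2.resize(a,None,fx=4.4,fy=4.4,interpolation=cv2.INTER_CUBIC))
a=cv2.imread('pics/side0.png')[155:270,260:370]; cv2.imwrite('pics/zb.png',cv2.resize(a,None,fx=5,fy=5,interpolation=cv2.INTER_CUBIC))
```

```text
(no output)
```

View pics/za.png

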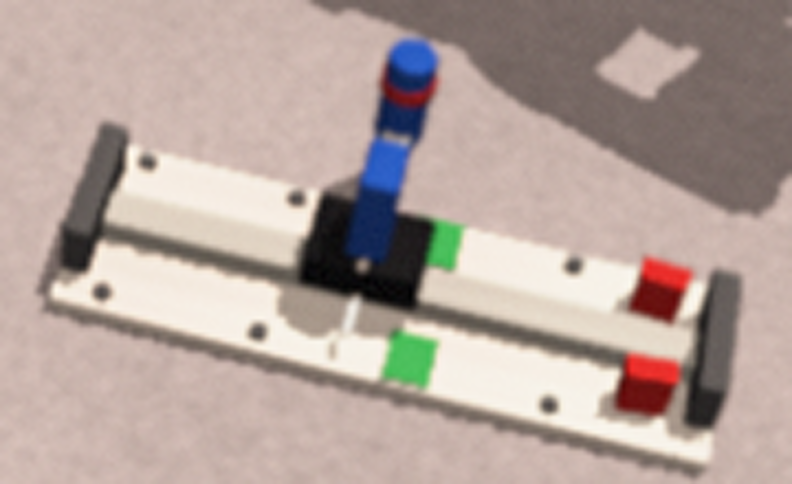

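View pics/zb.png

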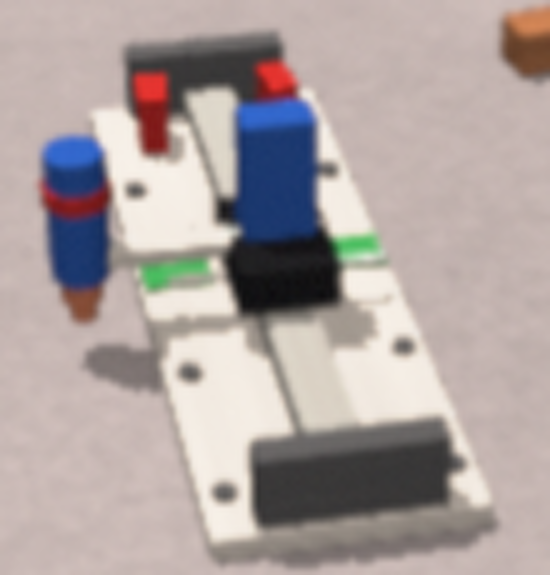

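```bash
cat > fit.py <<'E'
from h import *
from scipy.optimize import least_squares
A=pickle.load(open('pics/scene0.pkl','rb'));B=pickle.load(open('pics/side0.pkl','rb'))
a=lambda u,v:(0,340+(u+.5)/4.4-.5,225+(v+.5)/4.4-.5)
b=lambda u,v:(1,260+(u+.5)/5-.5,155+(v+.5)/5-.5)
# params: x0,y0 (green centre), yaw, s (carriage rel green), yp (plate centre rel green), h plate top z
obs=[(a(373,140),'c',-16,-10,.106),(a(410,147),'c',-16,10,.106),(a(396,183),'c',16,10,.106),(a(361,177),'c',16,-10,.106),
(b(240,125),'c',-16,-10,.106),(b(314,120),'c',16,-10,.106),(b(240,104),'c',-16,10,.106),(b(308,101),'c',16,10,.106),
(a(49,295),'p',55,-165,.014),(a(710,457),'p',55,165,.014),(b(212,547),'p',-55,-165,.014),(b(490,508),'p',55,-165,.014),(b(92,110),'p',-55,165,.014),
(a(397,331),'g',None,-12,.014),(a(439,341),'g',None,12,.014),(a(385,377),'g',None,-12,.014),(a(430,388),'g',None,12,.014),
(b(146,290),'g',None,-12,.014),(b(209,280),'g',None,-12,.014),(b(143,266),'g',None,12,.014),(b(206,261),'g',None,12,.014),
]
def loc(o,s,yp):
    off={'c':s,'p':yp,'g':0}[o[1]]; return o[3]/1000+off
def res(p):
    x0,y0,th,s,yp=p; ux=np.array([np.cos(th),np.sin(th)]);uy=np.array([-np.sin(th),np.cos(th)]);out=[]
    for o in obs:
        c=(A,B)[o[0][0]]
        if o[2] is None:
            P=onz(c,o[0][1:],o[4])[:2]-[x0,y0]; out.append((P@uy-loc(o,s,yp))*700)
        else:
            P=np.array([x0,y0])+ux*o[2]/1000+uy*loc(o,s,yp)
            out+=list(proj(c,[*P,o[4]])[0]-o[0][1:])
    return np.array(out)
f=least_squares(res,[.6,.3,0,-.03,0],loss='soft_l1')
if __name__=='__main__':
    print(np.round(f.x,4)); 
    x0,y0,th,s,yp=f.x; uy=np.array([-np.sin(th),np.cos(th)])
    print('yaw deg',np.degrees(th),'grip',np.array([x0,y0])+uy*s,'green',x0,y0,'mouth',np.array([x0,y0])+uy*.1)
    print(np.round(res(f.x),1))
    for s_ in (0,1): print([np.round(onz(A,a(*q)[1:],.014)[:2],4).tolist() for q in ((356,298),(335,355))])
    ux=np.array([np.cos(th),np.sin(th)])
    for q in ((354,303),(336,352)):
        d=onz(A,a(*q)[1:],.014)[:2]-[x0,y0]; print('pointer',d@ux,d@uy)
    for q in ((635,317),(618,408),(633,290),(622,385)):
      for z in (.014,.042,.06):
        d=onz(A,a(*q)[1:],z)[:2]-[x0,y0]; print('jaw',q,z,d@ux,d@uy)
E
python3 fit.py
```

```text
[ 0.5404  0.2261 -0.0187 -0.0327 -0.0159]
yaw deg -1.071067795017681 grip [0.53983134 0.19339013] green 0.5404435017276306 0.22613335392720002 mouth [0.54231276 0.32611588]
[-0.9 -2.5  0.1 -1.9  0.6  1.1 -0.9  0.2  0.1  0.   1.1 -0.7 -1.8 -0.6
  0.1 -1.6 -0.9 -0.7 -0.4 -1.2  0.4 -2.2  1.9 -2.4 -1.4 -0.7  2.6  0.6
  2.1  0.9 -1.5 -0.2 -5.2 -6.6]
[[0.5528, 0.1943], [0.5903, 0.1903]]
[[0.5528, 0.1943], [0.5903, 0.1903]]
pointer 0.016363429606620926 -0.03195776465299214
pointer 0.048604914643645546 -0.03480432402042237
jaw (635, 317) 0.014 -0.016080144921375068 0.1056255875503403
jaw (635, 317) 0.042 0.007001716191955374 0.1018723597112423
jaw (635, 317) 0.06 0.021840055479096444 0.09945957038610785
jaw (618, 408) 0.014 0.0418303294628575 0.10357841195770158
jaw (618, 408) 0.042 0.0631322132612709 0.09988810755608696
jaw (618, 408) 0.06 0.07682628141739373 0.09751576901219185
jaw (633, 290) 0.014 -0.03296416641514799 0.10279982254698306
jaw (633, 290) 0.042 -0.009363346070986676 0.09913344942038299
jaw (633, 290) 0.06 0.005808609864545601 0.09677649526756868
jaw (622, 385) 0.014 0.02758837849101485 0.10392542204756185
jaw (622, 385) 0.042 0.0493280129713145 0.10022445169830015
jaw (622, 385) 0.06 0.06330349228007832 0.09784525647377479
```

```bash
sed -i 's/,(b(143,266).*$/,/' fit.py; python3 fit.py | head -9
python3 - <<'E'
from fit import *
def ang(c,p,q,z): 
    P=onz(c,p[1:],z)[:2];Q=onz(c,q[1:],z)[:2];d=Q-P;return P,Q,np.linalg.norm(d),np.degrees(np.arctan2(-d[0],d[1]))
print(ang(A,a(49,295),a(710,457),.012)); print(ang(B,b(212,547),b(92,110),.012)); print(ang(B,b(490,508),b(305,90),.012))
E
```

```text
[ 0.5409  0.2274 -0.0248 -0.034  -0.0171]
yaw deg -1.4230062642355417 grip [0.54001628 0.19340824] green 0.540861231928253 0.2274221513129833 mouth [0.54334459 0.32739131]
[-0.8 -2.4  0.1 -1.8  0.6  1.1 -1.   0.3  0.2  0.   1.2 -0.6 -1.7 -0.6
  0.2 -1.6 -0.9 -1.  -0.5 -0.7  0.  -2.3  1.5 -2.2 -0.9 -0.9  1.8 -0.2
  1.4  0.2 -2.6 -1.2]
[[0.5528, 0.1943], [0.5903, 0.1903]]
[[0.5528, 0.1943], [0.5903, 0.1903]]
pointer 0.01617382386327532 -0.0331554239402363
pointer 0.04843218550303397 -0.03580388801277623
(array([0.5919597 , 0.04625499]), array([0.59947413, 0.37549959]), np.float64(0.32933033866007894), np.float64(-1.3074483362903107))
(array([0.48044382, 0.04272648]), array([0.49138782, 0.37540383]), np.float64(0.33285730638912764), np.float64(-1.884164602438016))
(array([0.58732024, 0.04058746]), array([0.59601952, 0.37082843]), np.float64(0.3303555296385936), np.float64(-1.5089491195905074))
```

Emit:
{"name": "step_arm", "arguments": {"motion": [[[0.1,-0.1,0],[0,0,0.04]],[[0.2,-0.2,0],[0,0,0.08]],[[0.3,-0.3,0],[0,0,0.12]],[[0.4,-0.4,0],[0,0,0.16]],[[0.5,-0.5,0],[0,0,0.2]],[[0.6,-0.6,0],[0,0,0.24]],[[0.7,-0.7,0],[0,0,0.28]],[[0.8,-0.8,0],[0,0,0.32]],[[0.9,-0.9,0],[0,0,0.36]],[[0.95,-0.95,0],[0,0,0.38]],[[1,-1,0],[0,0,0.387]],[[1,-1,0],[0,0,0.387]]], "hand": -1}}

```text
time: 1.15
position: [0.4813, 0.2478, 0.2184]
eef_rot: [0.043, 3.141, -0.001]
wrist_force: [0.2, -0.1, -0.4]
width: 0.0932
```

Run:
```python
from station import r
from h import *
c=r.camera('wrist'); save(c,'wrist1')
s=r.read_state(); print(s['position'])
for n,P in dict(grip=[.540,.1934,.106],green=[.5409,.2274,.014],mouth=[.5433,.3274,.042]).items(): print(n,proj(c,P))
```

```text
[0.48016882 0.24886063 0.21831646]
grip [[254.90319903 309.01131822]]
green [[304.86546796 266.46768522]]
mouth [[412.77354243 276.80420228]]
```

View pics/wrist1.png

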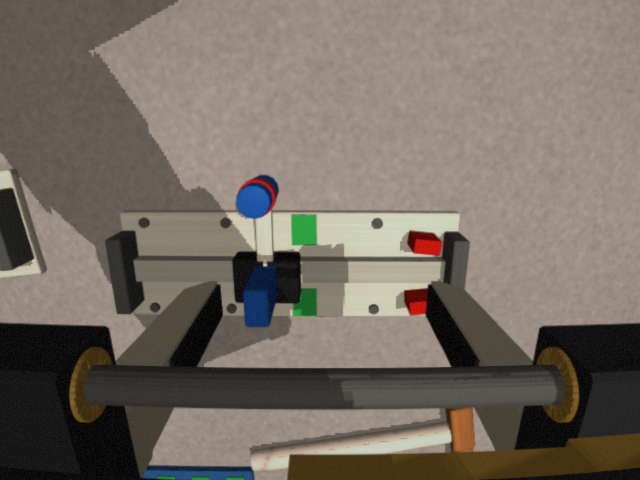

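Run:
```python
import cv2
a=cv2.imread('pics/wrist1.png')[170:340,220:330]; cv2.imwrite('pics/zc.png',cv2.resize(a,None,fx=3.5,fy=3.5,interpolation=cv2.INTER_CUBIC))
from h import *
c=pickle.load(open('pics/wrist1.pkl','rb'))
P=onz(c,(121,212),.014);Q=onz(c,(459,212),.014);d=Q-P;print(P,Q,np.linalg.norm(d),np.degrees(np.arctan2(-d[0],d[1])))
for y in(214,243):print(onz(c,(292,y),.014),onz(c,(317,y),.014))
```

```text
[0.4809386  0.05261406 0.014     ] [0.49013916 0.37568661 0.014     ] 0.3232035339108799 -1.6312451730504143
[0.48792474 0.21743554 0.014     ] [0.48858401 0.24098397 0.014     ]
[0.51651291 0.21601344 0.014     ] [0.5171709  0.24005906 0.014     ]
```

View pics/zc.png

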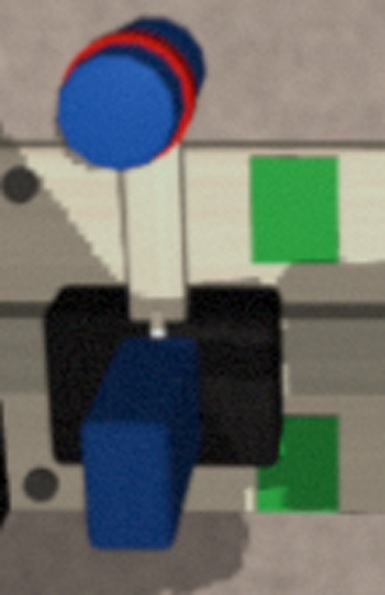

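Emit:
{"name": "step_arm", "arguments": {"motion": [[[0.08,-0.07,0],[0,0,0]],[[0.16,-0.15,0],[0,0,0]],[[0.24,-0.222,0],[0,0,0]],[[0.24,-0.222,0],[0,0,0]],[[0.24,-0.222,-0.08],[0,0,0]],[[0.24,-0.222,-0.18],[0,0,0]],[[0.24,-0.222,-0.28],[0,0,0]],[[0.24,-0.222,-0.38],[0,0,0]],[[0.24,-0.222,-0.47],[0,0,0]],[[0.24,-0.222,-0.55],[0,0,0]],[[0.24,-0.222,-0.59],[0,0,0]],[[0.24,-0.222,-0.59],[0,0,0]]]}}

```text
time: 2.2
position: [0.5378, 0.1949, 0.0693]
eef_rot: [-0.039, -3.138, 0.001]
wrist_force: [-1.3, -0.2, -1.0]
width: 0.0931
```

Run:
```python
from station import r
from h import *
c=r.camera('wrist'); save(c,'wrist2')
c=r.camera('side'); save(c,'side2')
s=r.read_state(); print(s['position'])
```

```text
[0.53958799 0.19492845 0.07180233]
```

View pics/wrist2.png

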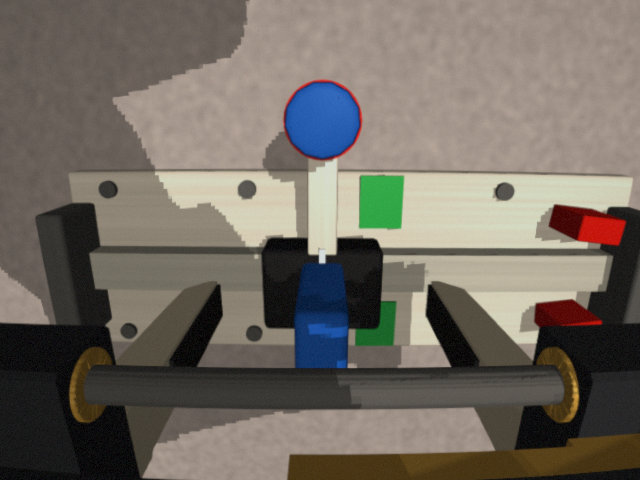

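View pics/side2.png

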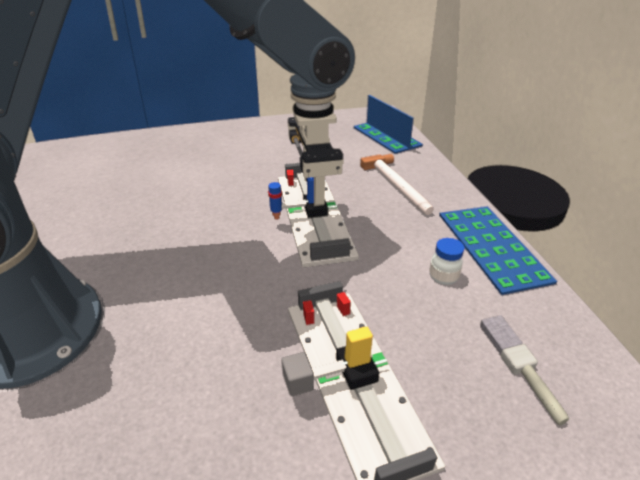

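The grip is centred between the fingers at about column 321 in the wrist view. Closing now.

Emit:
{"name": "step_arm", "arguments": {"motion": [[[0,0,0],[0,0,0]],[[0,0,0],[0,0,0]],[[0,0,0],[0,0,0]],[[0,0,0],[0,0,0]],[[0,0,0],[0,0,0]],[[0,0,0],[0,0,0]],[[0,0,0],[0,0,0]],[[0,0,0],[0,0,0]]], "hand": 1}}

```text
time: 2.97
position: [0.5396, 0.1942, 0.0711]
eef_rot: [-0.04, -3.141, 0.0]
wrist_force: [-0.7, -0.5, 0.3]
width: 0.0443
```

Emit:
{"name": "step_arm", "arguments": {"motion": [[[0,0,0],[0,0,0]],[[0,0,0],[0,0,0]],[[0,0,0],[0,0,0]],[[0,0,0],[0,0,0]],[[0,0,0],[0,0,0]],[[0,0,0],[0,0,0]],[[0,0,0],[0,0,0]]]}}

```text
time: 3.55
position: [0.5396, 0.1942, 0.0711]
eef_rot: [-0.04, -3.141, -0.0]
wrist_force: [0.5, -0.3, 0.4]
width: 0.0195
```

Emit:
{"name": "step_arm", "arguments": {"motion": [[[0.001,0.03,0],[0,0,0]],[[0.002,0.07,0],[0,0,0]],[[0.003,0.11,0],[0,0,0]],[[0.004,0.15,0],[0,0,0]],[[0.005,0.19,0],[0,0,0]],[[0.006,0.23,0],[0,0,0]],[[0.007,0.27,0],[0,0,0]],[[0.008,0.31,0],[0,0,0]],[[0.009,0.34,0],[0,0,0]],[[0.01,0.36,0],[0,0,0]],[[0.01,0.37,0],[0,0,0]],[[0.01,0.37,0],[0,0,0]]]}}

```text
time: 4.55
position: [0.5423, 0.2875, 0.0712]
eef_rot: [0.04, 3.141, 0.001]
wrist_force: [3.7, 2.3, -2.5]
width: 0.0196
```

Run:
```python
from station import r
from h import *
c=r.camera('wrist'); save(c,'wrist3')
s=r.read_state(); print(s['position'],s['wrist_force'],s['width'])
```

```text
[0.54230082 0.28724199 0.07116488] [ 3.54880028  2.92684879 -2.5266675 ] 0.019600571248973384
```

View pics/wrist3.png

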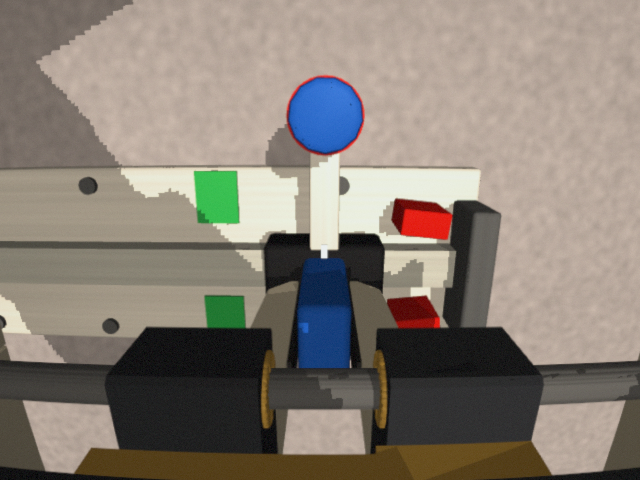

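The carriage is following: its block ends at column 383 and the jaws begin at about 392. I'll now creep in, watching the y force.

Emit:
{"name": "step_arm", "arguments": {"motion": [[[0.001,0.01,0],[0,0,0]],[[0.001,0.02,0],[0,0,0]],[[0.002,0.03,0],[0,0,0]],[[0.002,0.04,0],[0,0,0]],[[0.002,0.04,0],[0,0,0]],[[0.002,0.04,0],[0,0,0]]]}}

```text
time: 5.1
position: [0.5427, 0.2967, 0.0712]
eef_rot: [-0.04, -3.141, 0.0]
wrist_force: [3.1, -2.8, -0.2]
width: 0.0197
```

Emit:
{"name": "step_arm", "arguments": {"motion": [[[0,0.008,0],[0,0,0]],[[0.001,0.012,0],[0,0,0]],[[0.001,0.016,0],[0,0,0]],[[0.001,0.016,0],[0,0,0]],[[0.001,0.016,0],[0,0,0]]]}}

```text
time: 5.52
position: [0.5428, 0.3001, 0.0711]
eef_rot: [-0.04, -3.141, 0.002]
wrist_force: [1.3, -6.8, 1.4]
width: 0.0197
```

Emit:
{"name": "step_arm", "arguments": {"motion": [[[0,0.008,0],[0,0,0]],[[0.001,0.014,0],[0,0,0]],[[0.001,0.02,0],[0,0,0]],[[0.001,0.02,0],[0,0,0]],[[0.001,0.02,0],[0,0,0]]]}}

```text
time: 5.93
position: [0.5429, 0.3046, 0.0711]
eef_rot: [-0.04, -3.14, 0.003]
wrist_force: [1.8, -9.1, 3.9]
width: 0.0199
```

Run:
```python
from station import r
from h import *
c=r.camera('wrist'); save(c,'wrist4')
c=r.camera('scene'); save(c,'scene4')
s=r.read_state(); print(s['position'],s['wrist_force'],s['width'])
```

```text
[0.54291049 0.30454355 0.07109441] [ 0.93356134 -8.72701794  1.89393969] 0.01993237909420681
```

View pics/wrist4.png

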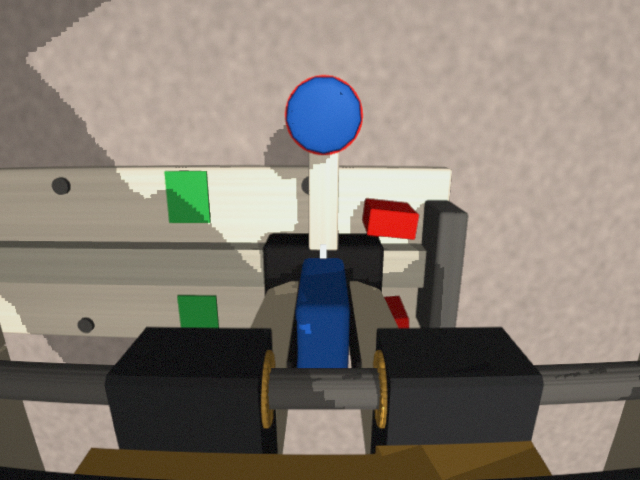

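Emit:
{"name": "step_arm", "arguments": {"motion": [[[0,0.008,0],[0,0,0]],[[0,0.016,0],[0,0,0]],[[0,0.016,0],[0,0,0]],[[0,0.016,0],[0,0,0]],[[0,0.016,0],[0,0,0]]]}}

```text
time: 6.45
position: [0.543, 0.3082, 0.0711]
eef_rot: [-0.04, -3.14, 0.005]
wrist_force: [2.9, -10.3, 3.6]
width: 0.0199
```

Run:
```python
from station import r
from h import *
c=r.camera('wrist'); save(c,'wrist5')
s=r.read_state(); print(s['position'],s['wrist_force'],s['width'])
for n,P in dict(gripmark=[.542,.3075,.051],mouthc=[.5433,.3276,.042]).items(): print(n,proj(c,P))
# green centre from wrist5 vs wrist4
c4=pickle.load(open('pics/wrist4.pkl','rb'))
for y,u in ((195,(165,210)),): print(onz(c4,((165+209)/2,196),.014))
a=c['image'][170:340,140:480,::-1]; cv2.imwrite('pics/zd.png',cv2.resize(a,None,fx=2.3,fy=2.3,interpolation=cv2.INTER_CUBIC))
```

```text
[0.54295833 0.30814813 0.07103838] [  2.09334004 -12.64354574   2.25947816] 0.020049624727804072
gripmark [[322.7472978  282.27811711]]
mouthc [[361.59668492 276.95118007]]
[0.50332332 0.22801375 0.014     ]
```

View pics/zd.png

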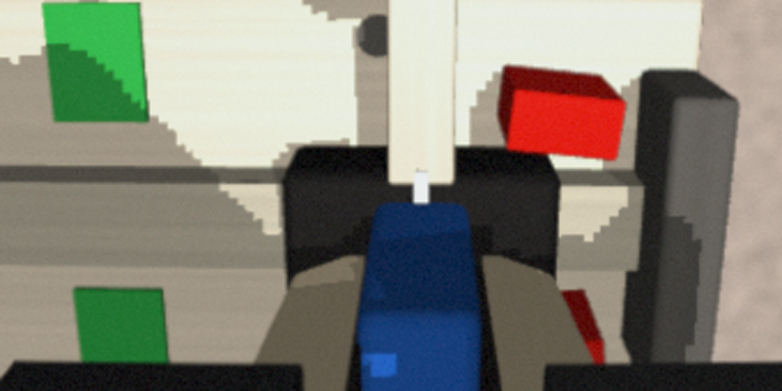

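The nose is about 10 mm in: it overlaps the jaw front in the picture, the force is 10–12 N, and the TCP agrees. So it is bound. Now backing off.

Emit:
{"name": "step_arm", "arguments": {"motion": [[[-0.001,-0.03,0],[0,0,0]],[[-0.002,-0.06,0],[0,0,0]],[[-0.003,-0.09,0],[0,0,0]],[[-0.004,-0.13,0],[0,0,0]],[[-0.005,-0.17,0],[0,0,0]],[[-0.006,-0.21,0],[0,0,0]],[[-0.007,-0.25,0],[0,0,0]],[[-0.008,-0.28,0],[0,0,0]],[[-0.009,-0.31,0],[0,0,0]],[[-0.009,-0.325,0],[0,0,0]],[[-0.009,-0.33,0],[0,0,0]],[[-0.009,-0.33,0],[0,0,0]]]}}

```text
time: 7.5
position: [0.5407, 0.2267, 0.0711]
eef_rot: [-0.04, -3.141, 0.001]
wrist_force: [-0.4, -2.3, 1.8]
width: 0.0198
```

Run:
```python
from station import r
from h import *
c=r.camera('wrist'); save(c,'wrist6')
s=r.read_state(); print(s['position'],s['wrist_force'],s['width'])
a=c['image'][150:350,200:440,::-1]; cv2.imwrite('pics/ze.png',cv2.resize(a,None,fx=3,fy=3,interpolation=cv2.INTER_CUBIC))
c=r.camera('scene'); save(c,'scene6')
a=c['image'][225:335,340:520,::-1]; cv2.imwrite('pics/zf.png',cv2.resize(a,None,fx=4.4,fy=4.4,interpolation=cv2.INTER_CUBIC))
```

```text
[0.54069928 0.22687145 0.07113073] [-1.66796888 -1.16649709  1.05081644] 0.01996717812004581
```

View pics/ze.png

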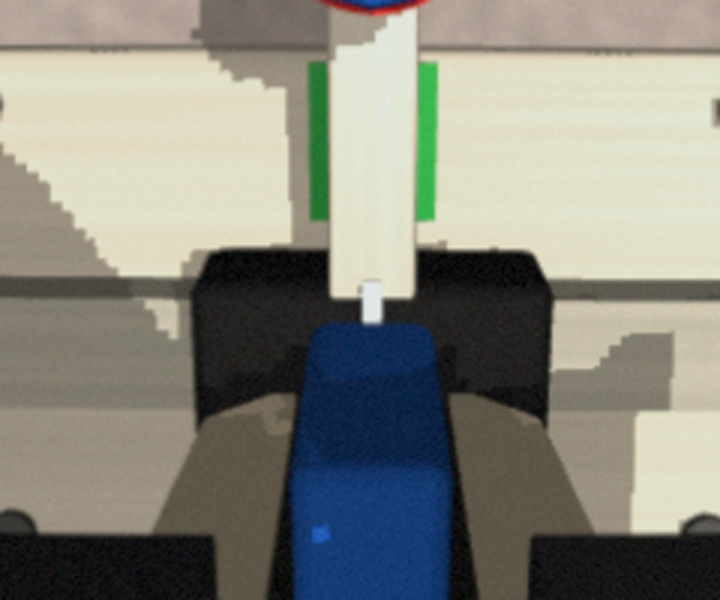

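View pics/zf.png

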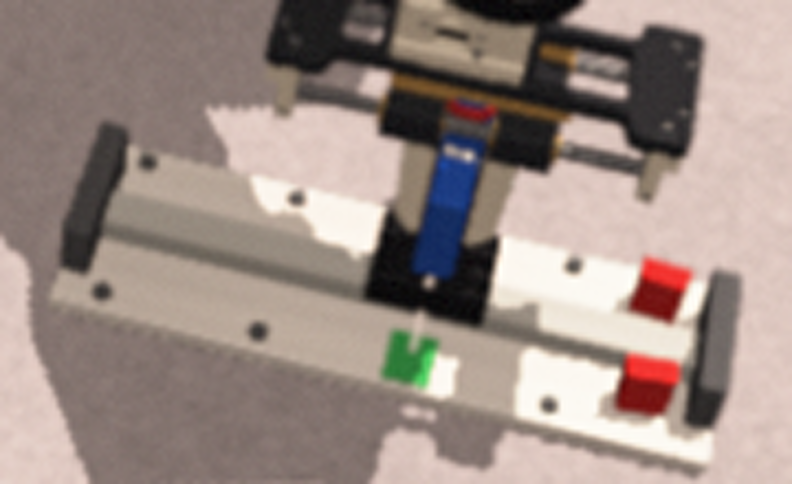

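The white pointer lies in the middle of the green band in both views. Letting go.

Emit:
{"name": "step_arm", "arguments": {"motion": [[[0,0,0],[0,0,0]],[[0,0,0],[0,0,0]],[[0,0,0],[0,0,0]],[[0,0,0],[0,0,0]],[[0,0,0],[0,0,0]],[[0,0,0],[0,0,0]],[[0,0,0],[0,0,0]],[[0,0,0],[0,0,0]],[[0,0,0],[0,0,0]],[[0,0,0],[0,0,0]],[[0,0,0],[0,0,0]],[[0,0,0],[0,0,0]]], "hand": -1}}

```text
time: 8.6
position: [0.5409, 0.2272, 0.0711]
eef_rot: [0.04, 3.141, -0.0]
wrist_force: [0.2, -0.3, 0.5]
width: 0.0916
```

Emit:
{"name": "step_arm", "arguments": {"motion": [[[0,0,0.03],[0,0,0]],[[0,0,0.08],[0,0,0]],[[0,0,0.14],[0,0,0]],[[0,0,0.2],[0,0,0]],[[0,0,0.28],[0,0,0]],[[0,0,0.36],[0,0,0]],[[0,0,0.44],[0,0,0]],[[0,0,0.52],[0,0,0]],[[0,0,0.58],[0,0,0]],[[0,0,0.6],[0,0,0]],[[0,0,0.6],[0,0,0]]]}}

```text
time: 9.52
position: [0.5414, 0.2274, 0.2232]
eef_rot: [0.04, 3.138, 0.002]
wrist_force: [0.6, 0.4, 0.0]
width: 0.0931
```

Run:
```python
from station import r
from h import *
c=r.camera('wrist'); save(c,'wrist7')
s=r.read_state(); print(s['time'],s['position'],s['wrist_force'],s['width'])
c=r.camera('scene'); save(c,'scene7')
a=c['image'][225:335,340:520,::-1]; cv2.imwrite('pics/zg.png',cv2.resize(a,None,fx=4.4,fy=4.4,interpolation=cv2.INTER_CUBIC))
d=np.abs(c['image'].astype(int)-cv2.imread('pics/scene0.png')[:,:,::-1])[180:270,180:330].sum(2); print('camera trk diff max',d.max(),(d>60).sum())
```

```text
9.5667 [0.54092151 0.22729935 0.22169743] [-0.15410138 -0.12074411 -0.99938128] 0.0929821127631257
camera trk diff max 218 1270
```

View pics/zg.png

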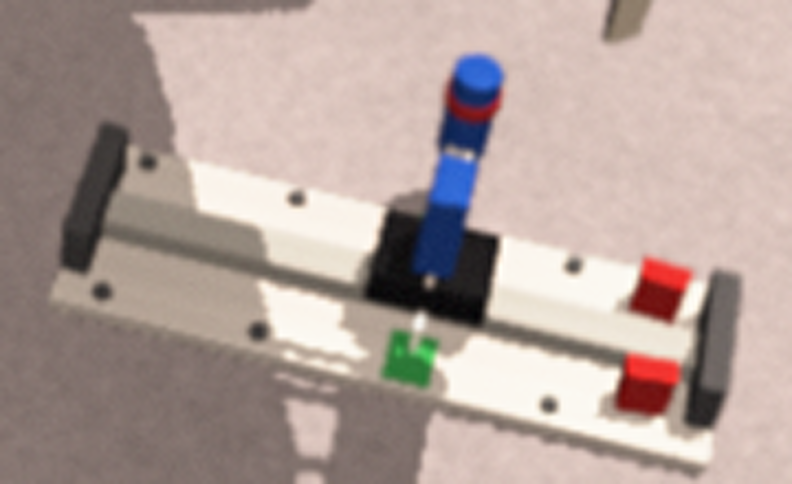

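View pics/wrist7.png

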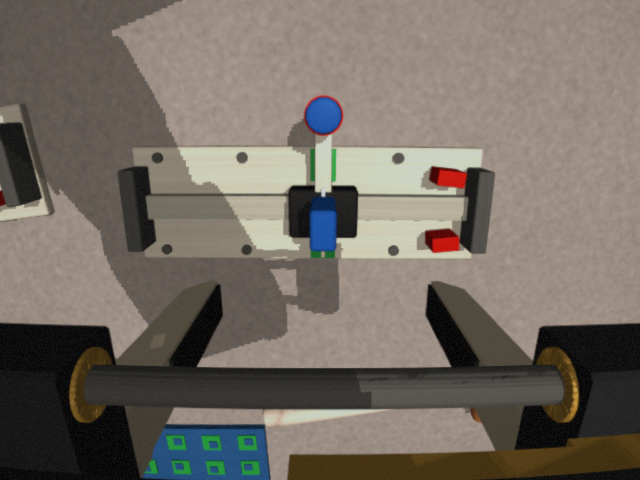

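The pointer still lies mid-band after release (green centre at about column 323 in the wrist view, same as the pointer). The camera-track difference may be only shadow, so I'll check that.

Run:
```python
import cv2,numpy as np
o=[cv2.imread(f'pics/scene{i}.png')[180:275,175:335] for i in (0,7)]
m=[ (cv2.inRange(cv2.cvtColor(x,cv2.COLOR_BGR2HSV),(20,150,60),(32,255,255))>0) for x in o]
for k in m: y,x=np.nonzero(k); print(x.min(),x.max(),y.min(),y.max(),k.sum())
cv2.imwrite('pics/zh.png',cv2.resize(np.hstack(o),None,fx=2.5,fy=2.5))
```

```text
69 82 27 52 166
70 81 27 51 191
```

View pics/zh.png

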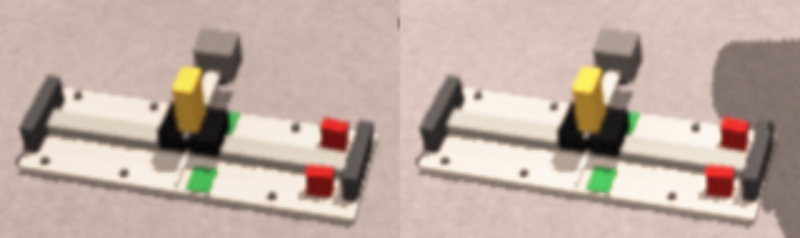

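The camera carriage is unchanged; only the arm's shadow differs.

```bash
python3 -c "
from station import r
print(r.close_job())"
```

```text
the job is handed in; nothing more can be done
None
```

The torch carriage was bound in the red jaws, then backed off into the green band and released, and the job is handed in. It took about 9.6 s.

- **Binding:** I pinched the blue grip and pushed until the nose was about 10 mm into the jaws. The wrist force rose to 10–12.6 N, and the picture showed the nose past the jaw front and clear of the end plate.
- **Final position:** I moved the carriage back to y ≈ 0.227 m, opened the fingers and lifted straight up. The scene and wrist pictures taken after release both show the white pointer near the middle of the green band. The gripper is well clear.
- **Camera carriage:** It has not moved. A raw pixel comparison of its track did flag differences, but the before and after pictures show they come from the arm's shadow, and the yellow grip is where it was to within a pixel.

My early position estimates for the green band differed by 1–2 mm, well inside its 24 mm length.

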